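# Hold the centrifuge lid open

## Task

The small centrifuge's lid no longer stays up by itself and a colleague needs to reach the rotor. First swing the lamp arm aside until no part of the lamp is over the centrifuge, then raise the lid by its bar handle to 50 degrees open and keep holding it there: finish with the bar still in the gripper and the lid still. Do not push the tube rack, the bottle or the yellow sharps box about.

Things in the scene. Friction and masses are not known exactly. Their poses are not given: they have to be found in the camera images.
- centrifuge: Fixed white bench-top centrifuge, an open shell 200 mm deep (x from -85 to +115), 190 mm wide (y +-95) and 115 mm high, 135 mm at the hump behind the lid. Origin on the work surface, under the rotor's axis; its x axis points from the front (handle side, facing the robot) to the hinge at the back, y to its left side (where the lamp stands), z up.
- lid (a joint): Angle of the blue lid, rad: 0 is shut (level), grows as the front edge rises, stop at 1.4. 50 degrees is 0.873. The lid (160 mm deep, 180 mm wide, 12 mm thick, 0.3 to 0.55 kg) turns freely on its hinge and falls shut from any angle when let go. It turns about the hinge's y axis, the bar rising and moving back towards the hinge. It would strike the lamp if that is left over it.
- lid_hinge (a point): Middle of the lid's hinge axis, which runs along the centrifuge's y: 70 mm behind the centrifuge's origin (+x), 122 mm above the work surface.
- lid_bar (a point): Middle of the lid's dark steel bar handle: round, 10 mm diameter, 120 mm long along y, on two round arms at its ends. It lies in the lid's plane, 202 mm from the hinge axis; shut, 122 mm above the work surface, 37 mm clear of the lid's front edge and 42 mm of the shell's front. Space above and below is open: take it from above, one finger in front and one in the gap behind. Turns with the lid.
- lamp_arm (a joint): Swing angle of the lamp arm about its upright post, rad: 0 points along the lamp stand's -y (across the centrifuge), grows as the head swings towards the robot (clockwise seen from above); at 1.57 it points along the stand's -x, past the centrifuge's left side. Stops at -0.1 and 2.3. Light friction (about 0.12 N m) keeps it where it is left.
- lamp_hinge (a point): The lamp arm's upright hinge axis, at the top of the fixed post of 18 mm diameter, 210 mm above the work surface. The post stands on a round foot of 50 mm radius to the left of the centrifuge. The point turns with the arm.
- lamp_pin (a point): Grip height on the black upright pin (16 mm diameter, its top 15 mm higher than this point) on top of the lamp head, 255 mm above the work surface and 190 mm from the lamp's hinge axis. The head is a white disc of 35 mm radius centred under the pin, from 198 to 220 mm above the work surface; the arm is a round bar 12 mm thick at 210 mm.
- rack: Bystander, loose: white rack of capped sample tubes, 75 x 130 mm and 86 mm high with the tubes, origin under its centre.
- bottle: Bystander, loose: white bottle with grey cap, 64 mm diameter, 150 mm high, origin under its centre.
- sharps: Bystander, loose: yellow sharps box, 118 x 108 mm and 126 mm high, origin under its centre.

How it is judged:
On the way, in this order (a step that is already met when the one before it is completed fails the run):
1. the lamp is swung aside, its head no longer over the centrifuge (y of lamp_pin in the frame of centrifuge above 0.125 m), for 0.2 s.
2. the lid is lifted with the fingers (value of joint lid above 0.5 rad and contact force between the fingers and lid above 0.5 N), for 0.2 s.
At the end, for the whole second after the job is handed in: The lid stands still 50 degrees open (within 6 degrees), held by the gripper's fingers (at least 0.5 N between them); the lamp's pin is at least 125 mm to the left of the centrifuge's middle plane (the head beyond its side); rack, bottle and sharps box within 30 mm of where they stood (value of joint lid between 0.768 and 0.977 rad and velocity of joint lid between -0.1 and 0.1 rad/s and contact force between the fingers and lid above 0.5 N and y of lamp_pin in the frame of centrifuge above 0.125 m and distance of each of rack, bottle, sharps from where it was at the start of the episode below 0.03 m); the arm keeps its last pose, push and grip.
It fails at once if the rack, bottle or sharps box is pushed more than 30 mm (distance of any of rack, bottle, sharps from where it was at the start of the episode above 0.03 m).
It also fails if it takes over 51 s, if anything falls off the work surface, if the arm or the gripper's body presses on something with over 40 N, if the wrist force passes 120 N, or if a joint passes its speed limit or range.

## Robot

A 6-joint arm with a two-finger parallel gripper is mounted at the origin on the work surface. World frame = base frame: x ahead of the robot, y to its left, z up, the work surface at z = 0. Lengths are in m, angles in rad, forces in N, time in s.
With the tool pointing down it reaches from about 0.35 to 0.975 m from the base axis. Payload 4.9 kg.
Tool frame: the origin (TCP) lies at the very end of the fingers, on their centre line; the grasp point (between the pads) lies ctrl.grip_point_offset behind it (ctrl.grip_point_offset is the distance from the TCP to the grasp point, in m); z points along the fingers, y is the line along which they close (so a half turn about z gives the same grasp; the last joint's range is limited). The gripper opens to 85 mm and grips with 20 to 120 N. Pads are 22 mm wide; open, the fingers measure 114 mm over their backs; the gripper's body (76 mm by 85 mm) begins 54 mm behind the grasp point. The pads swing forward as they close: fully open they stand 13 mm farther back than shut.
Start: joints at [-1.44, 0.053, 1.613, -0, 1.476, -0.119], TCP at [0.155, -0.606, 0.231] pointing down, gripper open.
Joint ranges: [-3.01, 3.01], [-1.01, 2.22], [0.06, 2.58], [-1.02, 4.17], [0.09, 2.62], [-3.14, 3.14]. Speed limits (rad/s): [2.57, 2.57, 3.14, 3.14, 3.14, 3.14].

## Interface

Orientations are given as a rotation vector (axis times angle).
In Python, from station import ctrl gives the robot as it stands. The module is installed in compiled form; this text tells all that it offers.
- The arm moves only by the tool drive_tool, never from a script. Its argument "steps" is a list of rows, each an object with "translation": the shift along the tool's x, y, z normalised to -1 to 1, where 1 is 4 cm, a list of three; "angular": the turn, a rotation vector about the tool's x, y, z normalised to -1 to 1, where 1 is 8 degrees, a list of three; "gripper": the opening, from 0 (shut) to 1 (fully open). In form: [{"translation": [dx, dy, dz], "angular": [wx, wy, wz], "gripper": gripper}, ...]. A call has 1 to 8 rows; each row shifts and turns the commanded pose from where the row before left it, along the tool's axes as they then stand; what a row does not reach is not made up. A row lasts 1/8 s, in which the tool goes at most 62.5 mm and 10.7 degrees, less where a joint would pass 70% of its speed; a pose out of reach is approached as far as the arm can. A call with a number of a shift or a turn outside -1 to 1 is refused whole. A call with a gripper value outside its range is refused whole. The fingers move at their own pace and stop on an object; "force" is the grip in N (left out, the last holds). Time passes only in rows, so rows that do not move let the fingers close. It gives the time, the measured TCP pose, the force, the opening and the grip force at its end, in the units of the state.
- ctrl.get_obs(): the state, without advancing time (a new reading comes with each control period).
- ctrl.get_image(name): name is "side" or "top" or "wrist"; returns a dict with "color" (384x512x3 uint8, red, green, blue), "depth" (384x512 float32, m along the optical axis (not along the pixel's ray), 0 where there is no reading), "fx", "fy", "cx", "cy" (pixels), "R" (3x3) and "t" (3): a world point X has camera coordinates R X + t. Camera axes: x right, y down, z forward; pixel columns grow to the right and rows downward; lengths in m; the calibration is good to about 2 mm. A picture is of the moment at which its call begins.
- ctrl.finish_job(): hands the job in; it is judged then, once.
The state is a dict: "t": time; "q": joint angles; "dq": joint speeds; "effort": joint torques, N m; "tool_pos": TCP position; "tool_rot": TCP orientation; "contact_force": force on the tool from outside, world axes, zero at the start; "wrist_torque": the same for the moment, N m; "opening": finger opening in m; "grip_force": force on a finger pad.
Only numpy, scipy, OpenCV 4.12 (cv2) and the standard library are available. Lean on these libraries where they do the work, as an engineer would, in place of code of your own. Each camera call takes 0.05 s, during which the arm holds its last target. There are 200 camera calls.

## Working session

There is one attempt and no reset: what is moved stays moved. The work goes in short steps, Python scripts to look and compute and a tool call to move; the robot and the scene stay as the last step left them, time stands still between calls to the robot, and variables do not carry over. Pictures are saved under pics/ and viewed, at most 10 in all, crops included, and the job is handed in when it is done.

Besides the shell and the picture viewer there is one more tool, called after "Request:" as name([rows], argument=value, ...), one row to a line, values as JSON. drive_tool: Moves the arm, as the interface text tells. Its arguments: {"type":"object","properties":{"steps":{"type":"array"},"force":{"type":"number"}},"required":["steps"]}

```bash
mkdir -p pics
python3 - <<'E'
from station import ctrl
import cv2,numpy as np,pickle
o=ctrl.get_obs(); print({k:np.round(v,3).tolist() for k,v in o.items()}, ctrl.grip_point_offset)
d={}
for n in("side","top"):
    im=ctrl.get_image(n); d[n]=im
    cv2.imwrite(f"pics/{n}0.png",im["color"][:,:,::-1])
    print(n,np.round(im["R"],3).tolist(),np.round(im["t"],3),im["fx"],im["cx"],im["cy"],(-im["R"].T@im["t"]).round(3))
pickle.dump(d,open("im0.pkl","wb"))
E
```

```text
{'t': 0.0, 'q': [-1.44, 0.053, 1.614, 0.0, 1.476, -0.119], 'dq': [-0.001, 0.001, 0.001, 0.001, -0.001, -0.0], 'effort': [0.002, -39.368, -37.017, -0.0, 0.007, 0.0], 'tool_pos': [0.154, -0.605, 0.23], 'tool_rot': [-3.115, -0.391, -0.0], 'contact_force': [-0.036, -0.575, 0.118], 'wrist_torque': [0.029, -0.021, -0.028], 'grip_force': 0.0, 'opening': 0.085} 0.0187
side [[-0.999, -0.053, 0.007], [-0.037, 0.587, -0.809], [0.038, -0.808, -0.588]] [0.592 0.164 1.233] 418.8680402357176 253.08900665824953 190.7678389275671 [0.55  0.931 0.853]
top [[-0.004, -0.999, 0.034], [-0.993, -0.0, -0.12], [0.12, -0.034, -0.992]] [-0.035  0.611  1.089] 451.4552426037431 255.7179812073392 186.398717950874 [0.476 0.002 1.154]
```

View pics/top0.png

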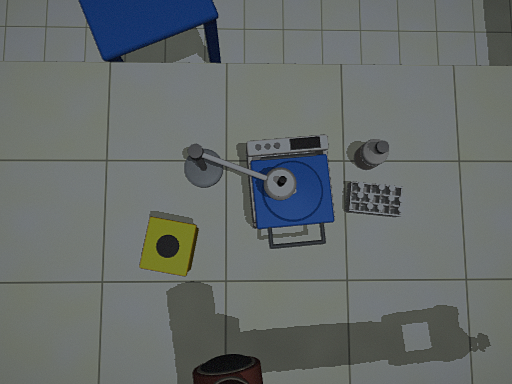

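View pics/side0.png

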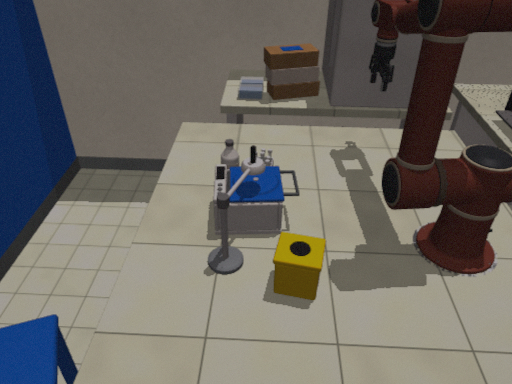

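The top view shows the bar from about (271,247) to (325,241), the pin near (282,181), the lamp post top at (195,152), the sharps box at (168,247), the rack at (374,199) and the bottle at (372,153). Next I measure by masks and rays.

```bash
cat > h.py <<'E'
import numpy as np,cv2
def ray(im,u,v,z):
    R,t=im["R"],im["t"]; c=-R.T@t
    d=R.T@np.array([(u-im["cx"])/im["fx"],(v-im["cy"])/im["fy"],1.])
    return c+d*(z-c[2])/d[2]
def cloud(im):
    v,u=np.mgrid[:384,:512]; D=im["depth"]
    P=np.stack([(u-im["cx"])/im["fx"]*D,(v-im["cy"])/im["fy"]*D,D],-1)
    W=(P-im["t"])@im["R"]; W[D==0]=np.nan; return W
def blobs(m,n=3):
    k,l,s,c=cv2.connectedComponentsWithStats(m.astype(np.uint8))
    i=1+np.argsort(-s[1:,4])[:n]; return [(l==j) for j in i]
E
cat > m.py <<'E'
import pickle,sys
from h import *
d=pickle.load(open(sys.argv[1],"rb")); im=d["top"]; W=cloud(im); C=im["color"].astype(int); hsv=cv2.cvtColor(im["color"],cv2.COLOR_RGB2HSV)
roi=np.zeros((384,512),bool); roi[100:290,120:420]=1
def show(name,m,z):
    b=blobs(m&roi,1)[0]; v,u=np.nonzero(b)
    (cx,cy),s,a=cv2.minAreaRect(np.c_[u,v].astype(np.float32))
    box=cv2.boxPoints(((cx,cy),s,a))
    print(name,b.sum(),(round(cx,1),round(cy,1)),"c",ray(im,cx,cy,z).round(4),"z med",np.nanmedian(W[b][:,2]).round(3))
    print("  corners",[ray(im,*p,z)[:2].round(3).tolist() for p in box]); return b
H,S,V=[hsv[...,i] for i in range(3)]
show("lid",(H>105)&(H<130)&(S>120),.128)
show("sharps",(H>20)&(H<35)&(S>150),.126)
z=W[...,2]
show("bar",(z>.105)&(z<.135)&(np.mgrid[:384,:512][0]>236)&(np.mgrid[:384,:512][1]>262)&(np.mgrid[:384,:512][1]<335)&(V<110),.122)
dark=(V<60)&(z>.225)
show("pin",dark,.27)
show("head",(z>.19)&(z<.235)&(np.mgrid[:384,:512][1]>262),.22)
show("rack",(z>.04)&(np.mgrid[:384,:512][1]>340)&(np.mgrid[:384,:512][0]>178),.086)
show("bottle",(z>.10)&(np.mgrid[:384,:512][1]>340)&(np.mgrid[:384,:512][0]<178),.15)
show("posttop",(z>.19)&(np.mgrid[:384,:512][1]<205),.22)
E
python3 m.py im0.pkl
python3 - <<'E'
import pickle,cv2
d=pickle.load(open("im0.pkl","rb"))
cv2.imwrite("pics/crop.png",cv2.resize(d["top"]["color"][120:270,160:350,::-1],None,fx=4,fy=4,interpolation=cv2.INTER_CUBIC))
E
```

```text
lid 4286 (291.9, 190.9) c [ 0.5893 -0.1161  0.128 ] z med 0.13
  corners [[0.66, -0.02], [0.678, -0.2], [0.519, -0.211], [0.503, -0.034]]
sharps 2176 (168.8, 246.1) c [0.4648 0.1626 0.126 ] z med 0.125
  corners [[0.418, 0.228], [0.533, 0.209], [0.512, 0.097], [0.397, 0.117]]
bar 298 (296.5, 242.5) c [ 0.4717 -0.1258  0.122 ] z med 0.125
  corners [[0.484, -0.061], [0.484, -0.191], [0.459, -0.191], [0.46, -0.061]]
pin 68 (281.0, 181.0) c [ 0.5933 -0.0784  0.27  ] z med 0.268
  corners [[0.591, -0.066], [0.605, -0.08], [0.595, -0.09], [0.581, -0.076]]
head 800 (279.0, 183.5) c [ 0.5947 -0.0787  0.22  ] z med 0.218
  corners [[0.63, -0.045], [0.63, -0.113], [0.56, -0.112], [0.56, -0.045]]
rack 699 (376.5, 198.5) c [ 0.5755 -0.3246  0.086 ] z med 0.064
  corners [[0.546, -0.254], [0.618, -0.263], [0.605, -0.396], [0.533, -0.386]]
bottle 405 (376.0, 150.5) c [ 0.6797 -0.3078  0.15  ] z med 0.115
  corners [[0.704, -0.281], [0.704, -0.336], [0.655, -0.335], [0.655, -0.279]]
posttop 220 (196.0, 152.0) c [0.6611 0.095  0.22  ] z med 0.227
  corners [[0.678, 0.112], [0.678, 0.078], [0.644, 0.078], [0.644, 0.111]]
```

View pics/crop.png

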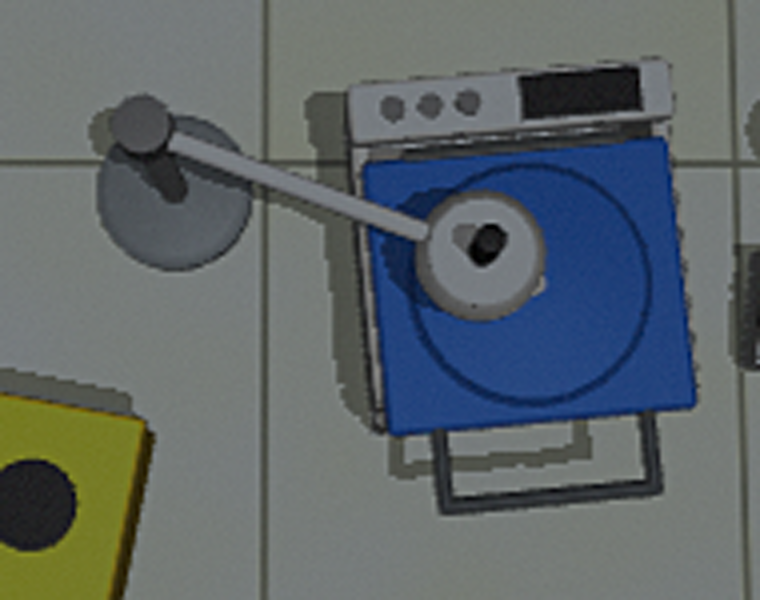

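The crop shows the hinge at the back, the bar parallel to the lid's front edge, and the lamp head over the left rear part of the lid. The geometry agrees with the given sizes:

| Check | Measured | Given |
|---|---|---|
| Lid | 160 x 178 mm | 160 x 180 mm |
| Pin to lamp post | 185 mm | 190 mm |
| Head height | 0.218 m | 0.220 m |

The centrifuge is yawed about 5°. I'll rise and turn first, then go to the pin at about (0.594, -0.079).

Request:
drive_tool([
  {"translation":[0,0,-0.6],"angular":[0,0,-0.78],"gripper":1},
  {"translation":[0,0,-0.6],"angular":[0,0,-0.78],"gripper":1},
  {"translation":[0,0,-0.6],"angular":[0,0,-0.78],"gripper":1},
  {"translation":[0,0,-0.6],"angular":[0,0,-0.78],"gripper":1},
  {"translation":[1,-0.19,0],"angular":[0,0,0],"gripper":1},
  {"translation":[1,-0.19,0],"angular":[0,0,0],"gripper":1},
  {"translation":[1,-0.19,0],"angular":[0,0,0],"gripper":1},
  {"translation":[1,-0.19,0],"angular":[0,0,0],"gripper":1},
], force=30)

```text
t: 1.1
tool_pos: [0.2597, -0.4795, 0.3267]
tool_rot: [-2.958, -1.055, -0.0]
contact_force: [0.7, 0.4, -0.2]
opening: 0.0854
grip_force: 0.0
```

Request:
drive_tool([
  {"translation":[1,-0.19,0],"angular":[0,0,0],"gripper":1},
  {"translation":[1,-0.19,0],"angular":[0,0,0],"gripper":1},
  {"translation":[1,-0.19,0],"angular":[0,0,0],"gripper":1},
  {"translation":[1,-0.19,0],"angular":[0,0,0],"gripper":1},
  {"translation":[1,-0.19,0],"angular":[0,0,0],"gripper":1},
  {"translation":[1,-0.19,0],"angular":[0,0,0],"gripper":1},
  {"translation":[1,-0.19,0],"angular":[0,0,0],"gripper":1},
  {"translation":[1,-0.19,0],"angular":[0,0,0],"gripper":1},
])

```text
t: 2.1
tool_pos: [0.4689, -0.2299, 0.3267]
tool_rot: [-2.958, -1.056, 0.001]
contact_force: [1.1, -0.9, -0.4]
opening: 0.0853
grip_force: 0.0
```

```bash
cat > go.py <<'E'
# usage: go.py x y z -> remaining tool-frame shift in units of 4 cm
import sys,numpy as np
from scipy.spatial.transform import Rotation as Ro
from station import ctrl
o=ctrl.get_obs(); R=Ro.from_rotvec(o["tool_rot"]); M=R.as_matrix()
print("t",round(o["t"],2),"pos",np.round(o["tool_pos"],4),"toolx deg",np.degrees(np.arctan2(M[1,0],M[0,0])).round(1),"tooly deg",np.degrees(np.arctan2(M[1,1],M[0,1])).round(1),"z",M[:,2].round(3),"q",np.round(o["q"],2),"F",np.round(o["contact_force"],1),"open",np.round(o["opening"],4),"grip",np.round(o["grip_force"],1))
a=[float(v) for v in sys.argv[1:]]
for i in range(0,len(a),3): print("units",(M.T@(np.array(a[i:i+3])-o["tool_pos"])/.04).round(2))
E
python3 go.py .594 -.0787 .33 .594 -.0787 .238
```

```text
t 2.1 pos [ 0.4689 -0.2299  0.3267] toolx deg 39.3 tooly deg -50.7 z [-0.001  0.    -1.   ] q [-0.6  -0.23  1.72 -0.    1.65  0.29] F [ 1.1 -0.9 -0.4] open 0.0853 grip 0.0
units [ 4.81 -0.95 -0.08]
units [ 4.81 -0.94  2.22]
```

Request:
drive_tool([
  {"translation":[1,-0.19,0],"angular":[0,0,0],"gripper":1},
  {"translation":[1,-0.19,0],"angular":[0,0,0],"gripper":1},
  {"translation":[1,-0.19,0],"angular":[0,0,0],"gripper":1},
  {"translation":[1,-0.19,0],"angular":[0,0,0],"gripper":1},
  {"translation":[0.6,-0.15,0],"angular":[0,0,0],"gripper":1},
  {"translation":[0.2,-0.04,0],"angular":[0,0,0],"gripper":1},
  {"translation":[0,0,0],"angular":[0,0,0],"gripper":1},
])

```text
t: 2.98
tool_pos: [0.5927, -0.0803, 0.3268]
tool_rot: [-2.959, -1.056, 0.002]
contact_force: [-0.2, -0.0, -0.2]
opening: 0.0857
grip_force: 0.0
```

```bash
python3 go.py .594 -.0787 .238
python3 - <<'E'
from station import ctrl
from h import *
im=ctrl.get_image("wrist"); cv2.imwrite("pics/w1.png",im["color"][:,:,::-1]); X=np.array([.594,-.0787,.27]); c=im["R"]@X+im["t"]; print(c[:2]/c[2]*im["fx"]+[im["cx"],im["cy"]],c[2])
W=cloud(im); C=im["color"].max(2); z=W[...,2]; m=(z>.255)&(z<.275)&(C<90); 
for b in blobs(m): print(b.sum(),np.nanmedian(W[b],0).round(4))
E
```

```text
t 2.98 pos [ 0.5927 -0.0803  0.3268] toolx deg 39.3 tooly deg -50.7 z [-0.001 -0.    -1.   ] q [-0.26 -0.05  1.56 -0.    1.63  0.63] F [-0.2 -0.  -0.2] open 0.0857 grip 0.0
units [ 0.05 -0.01  2.22]
[250.14306801 202.36373875] 0.20953407813787905
341 [ 0.5986 -0.0795  0.269 ]
```

View pics/w1.png

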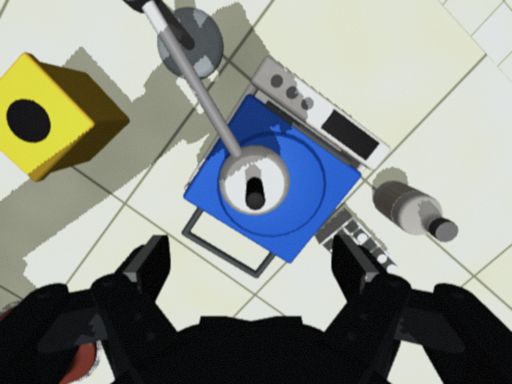

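The wrist view shows the pin at (255,197), midway between the fingers, which agrees with the top view to about 4 mm. I'll go down and grip.

Request:
drive_tool([
  {"translation":[0.1,0,0.75],"angular":[0,0,0],"gripper":1},
  {"translation":[0,0,0.75],"angular":[0,0,0],"gripper":1},
  {"translation":[0,0,0.7],"angular":[0,0,0],"gripper":1},
  {"translation":[0,0,0],"angular":[0,0,0],"gripper":0},
  {"translation":[0,0,0],"angular":[0,0,0],"gripper":0},
  {"translation":[0,0,0],"angular":[0,0,0],"gripper":0},
  {"translation":[0,0,0],"angular":[0,0,0],"gripper":0},
  {"translation":[0,0,0],"angular":[0,0,0],"gripper":0},
], force=25)

```text
t: 4.03
tool_pos: [0.5967, -0.0782, 0.2411]
tool_rot: [2.957, 1.055, 0.003]
contact_force: [-1.3, -1.4, 4.4]
opening: 0.0152
grip_force: 24.7
```

```bash
python3 go.py
python3 - <<'E'
import numpy as np
# chords of the arc in tool axes (toolx 39.3 deg), hinge .661,.0945
from station import ctrl
p=ctrl.get_obs()["tool_pos"][:2]; h=np.array([.661,.0945]); r=p-h; print(np.hypot(*r),np.degrees(np.arctan2(r[1],r[0])))
a0=np.arctan2(r[1],r[0]); R=np.hypot(*r); th=a0-np.radians(np.arange(0,66,8)); P=h+R*np.c_[np.cos(th),np.sin(th)]
D=np.diff(P,axis=0)/.04; c,s=np.cos(np.radians(39.3)),np.sin(np.radians(39.3))
print(np.c_[D@[c,s],D@[s,-c]].round(2)); print(P[-1], (P[-1]-[.6,-.1148])@[-.088,.996])
E
```

```text
t 4.03 pos [ 0.5967 -0.0782  0.2411] toolx deg 39.3 tooly deg -50.7 z [ 0.002 -0.002 -1.   ] q [-0.25 -0.01  1.66 -0.    1.49  0.63] F [-1.3 -1.4  4.4] open 0.0152 grip 24.7
0.18432054859149183 -110.41978157599482
[[-0.28 -0.58]
 [-0.2  -0.61]
 [-0.11 -0.63]
 [-0.03 -0.64]
 [ 0.06 -0.64]
 [ 0.15 -0.62]
 [ 0.24 -0.6 ]
 [ 0.32 -0.56]]
[0.47755294 0.0765768 ] 0.20138663509325713
```

Request:
drive_tool([
  {"translation":[-0.28,-0.58,0],"angular":[0,0,0],"gripper":0},
  {"translation":[-0.2,-0.62,0],"angular":[0,0,0],"gripper":0},
  {"translation":[-0.12,-0.64,0],"angular":[0,0,0],"gripper":0},
  {"translation":[-0.03,-0.65,0],"angular":[0,0,0],"gripper":0},
  {"translation":[0.06,-0.65,0],"angular":[0,0,0],"gripper":0},
  {"translation":[0.15,-0.64,0],"angular":[0,0,0],"gripper":0},
  {"translation":[0.24,-0.6,0],"angular":[0,0,0],"gripper":0},
  {"translation":[0.3,-0.5,0],"angular":[0,0,0],"gripper":0},
])

```text
t: 5.03
tool_pos: [0.476, 0.0769, 0.2407]
tool_rot: [2.958, 1.054, 0.001]
contact_force: [2.7, -2.5, 2.2]
opening: 0.0152
grip_force: 25.1
```

Request:
drive_tool([
  {"translation":[0,0,0],"angular":[0,0,0],"gripper":0},
  {"translation":[0,0,0],"angular":[0,0,0],"gripper":0},
  {"translation":[0,0,0],"angular":[0,0,0],"gripper":1},
  {"translation":[0,0,0],"angular":[0,0,0],"gripper":1},
  {"translation":[0,0,0],"angular":[0,0,0],"gripper":1},
  {"translation":[0,0,0],"angular":[0,0,0],"gripper":1},
  {"translation":[0,0,-0.8],"angular":[0,0,0],"gripper":1},
  {"translation":[0,0,-0.8],"angular":[0,0,0],"gripper":1},
])

```text
t: 6.02
tool_pos: [0.4759, 0.0765, 0.3035]
tool_rot: [-2.958, -1.056, 0.002]
contact_force: [1.4, -0.7, 1.3]
opening: 0.0853
grip_force: 0.0
```

```bash
python3 go.py
python3 - <<'E'
from station import ctrl
from h import *
import pickle
im=ctrl.get_image("top"); s=ctrl.get_image("side"); pickle.dump(dict(top=im,side=s),open("im1.pkl","wb"))
for k,i in(("t",im),("s",s)): cv2.imwrite(f"pics/{k}1.png",i["color"][:,:,::-1])
E
```

```text
t 6.03 pos [0.4759 0.0765 0.3035] toolx deg 39.3 tooly deg -50.7 z [-0.001  0.    -1.   ] q [ 0.   -0.33  1.84  0.    1.63  0.89] F [ 1.4 -0.7  1.3] open 0.0853 grip 0.0
```

View pics/t1.png

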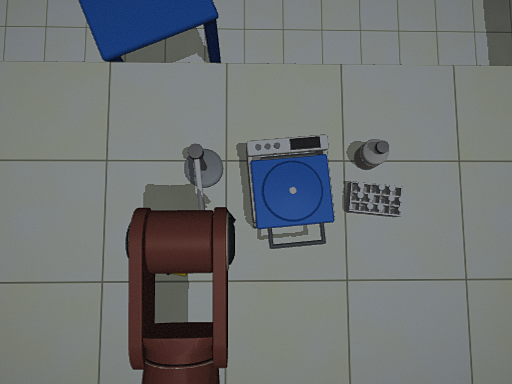

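The top view shows the arm pointing at the robot with the lid free, and the pin left at about (0.476, 0.077), roughly 0.20 m left of the middle plane. Next I re-measure the lid and bar in this view.

```bash
python3 - <<'E'
import pickle
from h import *
im=pickle.load(open("im1.pkl","rb"))["top"]; W=cloud(im); z=W[...,2]
hsv=cv2.cvtColor(im["color"],cv2.COLOR_RGB2HSV); v,u=np.mgrid[:384,:512]; roi=(v>145)&(v<260)&(u>240)&(u<340)
b=blobs((hsv[...,0]>105)&(hsv[...,0]<130)&(hsv[...,1]>120)&roi,1)[0]
r=cv2.minAreaRect(np.c_[u[b],v[b]].astype(np.float32)); print("lid",ray(im,*r[0],.128).round(4),[ray(im,*p,.128)[:2].round(4).tolist() for p in cv2.boxPoints(r)])
# bar row per column: darkest row
cols=np.arange(276,321); V=hsv[...,2].astype(float)
rows=[]
for c in cols:
    w=np.clip(110-V[234:254,c],0,None)*(z[234:254,c]>.09); rows.append((w*np.arange(234,254)).sum()/w.sum())
k=np.polyfit(cols,rows,1); P=[ray(im,c,np.polyval(k,c),.122) for c in (270.5,325)]; print(k,np.std(rows-np.polyval(k,cols)),np.array(P).round(4))
d=P[1]-P[0]; print("angle",np.degrees(np.arctan2(d[0],-d[1])),"mid",(P[0]+P[1])/2)
m=roi&(v>232)&(z>.09)&(V<110); bb=blobs(m,1)[0]; print(u[bb].min(),u[bb].max(),np.nanmedian(z[bb]))
E
python3 go.py
```

```text
lid [ 0.5892 -0.116   0.128 ] [[0.6601, -0.02], [0.6777, -0.1999], [0.5191, -0.211], [0.503, -0.0342]]
[-9.60901339e-02  2.72207719e+02] 0.15690995431296823 [[ 0.4635 -0.0664  0.122 ]
 [ 0.4748 -0.1912  0.122 ]]
angle 5.182015761228026 mid [ 0.46919075 -0.12879493  0.122     ]
268 325 0.12545714072099828
t 6.12 pos [0.4779 0.0765 0.3078] toolx deg 39.3 tooly deg -50.7 z [ 0.008  0.    -1.   ] q [ 0.   -0.33  1.83  0.    1.63  0.89] F [ 0.9 -0.6  0.1] open 0.0848 grip 0.0
```

Request:
drive_tool([
  {"translation":[0,0,-0.1],"angular":[0,0,-1],"gripper":1},
  {"translation":[0,0,-0.1],"angular":[0,0,-1],"gripper":1},
  {"translation":[0,0,-0.1],"angular":[0,0,-1],"gripper":1},
  {"translation":[0,0,0],"angular":[0,0,-1],"gripper":1},
  {"translation":[0,0,0],"angular":[0,0,-1],"gripper":1},
  {"translation":[0,0,0],"angular":[0,0,-1],"gripper":1},
  {"translation":[0,0,0],"angular":[0,0,-1],"gripper":1},
])

```text
t: 7.0
tool_pos: [0.4759, 0.0765, 0.3141]
tool_rot: [-2.111, -2.325, 0.002]
contact_force: [0.2, 0.3, -0.1]
opening: 0.0853
grip_force: 0.0
```

Request:
drive_tool([
  {"translation":[-0.85,-0.12,0],"angular":[0,0,0],"gripper":1},
  {"translation":[-0.85,-0.12,0],"angular":[0,0,0],"gripper":1},
  {"translation":[-0.85,-0.12,0],"angular":[0,0,0],"gripper":1},
  {"translation":[-0.85,-0.12,0],"angular":[0,0,0],"gripper":1},
  {"translation":[-0.85,-0.12,0],"angular":[0,0,0],"gripper":1},
  {"translation":[-0.85,-0.12,0],"angular":[0,0,0],"gripper":1},
  {"translation":[0,0,0],"angular":[0,0,0],"gripper":1},
  {"translation":[0,0,0],"angular":[0,0,0],"gripper":1},
])

```text
t: 8.0
tool_pos: [0.4661, -0.1288, 0.3146]
tool_rot: [-2.116, -2.32, -0.0]
contact_force: [0.0, 0.4, 0.5]
opening: 0.0855
grip_force: 0.0
```

```bash
python3 go.py .469 -.128 .2 .469 -.128 .105
python3 - <<'E'
from station import ctrl
from h import *
im=ctrl.get_image("wrist"); cv2.imwrite("pics/w2.png",im["color"][:,:,::-1])
for q in ([.469,-.128,.122],ctrl.get_obs()["tool_pos"]):
    c=im["R"]@np.array(q)+im["t"]; print(c[:2]/c[2]*im["fx"]+[im["cx"],im["cy"]],c[2])
W=cloud(im); z=W[...,2]; m=(z>.1)&(z<.14)&(im["color"].max(2)<95)&(W[...,0]<.485)
for b in blobs(m,2): print(b.sum(),np.nanmedian(W[b],0).round(4),np.nanmin(W[b],0).round(3),np.nanmax(W[b],0).round(3))
E
```

```text
t 8.0 pos [ 0.4661 -0.1288  0.3146] toolx deg 95.3 tooly deg 5.3 z [-0.001  0.001 -1.   ] q [-0.42 -0.33  1.82  0.    1.65 -0.52] F [0.  0.4 0.5] open 0.0855 grip 0.0
units [0.01 0.08 2.86]
units [0.01 0.08 5.24]
[253.97495334 169.42529174] 0.3404898184083733
[252.48304865 238.3343883 ] 0.15521518911341692
835 [ 0.4694 -0.1132  0.1257] [ 0.46  -0.189  0.121] [ 0.485 -0.062  0.128]
```

View pics/w2.png

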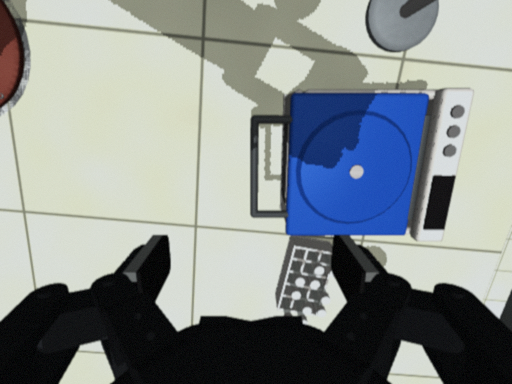

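The wrist view shows the bar vertical at column 255 (rows 118–215) between the fingers, matching my projection (254,169). The gap behind the bar is only 37 mm, so I set the opening to about 36 mm before going down.

Request:
drive_tool([
  {"translation":[0,0.08,0.75],"angular":[0,0,0],"gripper":0.42},
  {"translation":[0,0,0.75],"angular":[0,0,0],"gripper":0.42},
  {"translation":[0,0,0.75],"angular":[0,0,0],"gripper":0.42},
  {"translation":[0,0,0.75],"angular":[0,0,0],"gripper":0.42},
  {"translation":[0,0,0],"angular":[0,0,0],"gripper":0.42},
])

```text
t: 8.68
tool_pos: [0.4679, -0.1273, 0.1924]
tool_rot: [-2.111, -2.319, 0.003]
contact_force: [-0.7, 0.3, 0.9]
opening: 0.0359
grip_force: 0.0
```

```bash
python3 go.py .469 -.128 .105
```

```text
t 8.68 pos [ 0.4679 -0.1273  0.1924] toolx deg 95.4 tooly deg 5.4 z [-0.005  0.003 -1.   ] q [-0.42 -0.26  1.97  0.    1.44 -0.51] F [-0.7  0.3  0.9] open 0.0359 grip 0.0
units [-0.03  0.04  2.19]
```

Request:
drive_tool([
  {"translation":[0,0.03,0.75],"angular":[0,0,0],"gripper":0.42},
  {"translation":[0,0,0.75],"angular":[0,0,0],"gripper":0.42},
  {"translation":[0,0,0.69],"angular":[0,0,0],"gripper":0.42},
  {"translation":[0,0,0],"angular":[0,0,0],"gripper":0.42},
  {"translation":[0,0,0],"angular":[0,0,0],"gripper":0},
  {"translation":[0,0,0],"angular":[0,0,0],"gripper":0},
  {"translation":[0,0,0],"angular":[0,0,0],"gripper":0},
  {"translation":[0,0,0],"angular":[0,0,0],"gripper":0},
], force=40)

```text
t: 9.68
tool_pos: [0.4702, -0.1294, 0.1101]
tool_rot: [-2.116, -2.321, 0.004]
contact_force: [-7.5, -0.2, 6.6]
opening: 0.0082
grip_force: 39.1
```

```bash
python3 go.py
python3 - <<'E'
import numpy as np
from station import ctrl
r=.202; th=np.radians(np.arange(0,52,5)); 
# forward=tool y (centrifuge +x), up = -tool z
P=np.c_[-r*np.cos(th),r*np.sin(th)]; D=np.diff(P,axis=0)/.04; print(np.c_[D[:,0],-D[:,1]].round(3)); print(P[-1]-P[0])
E
```

```text
t 9.68 pos [ 0.4702 -0.1294  0.1101] toolx deg 95.3 tooly deg 5.3 z [-0.002 -0.001 -1.   ] q [-0.42 -0.17  2.04 -0.    1.28 -0.51] F [-7.5 -0.2  6.6] open 0.0082 grip 39.1
[[ 0.019 -0.44 ]
 [ 0.058 -0.437]
 [ 0.095 -0.43 ]
 [ 0.132 -0.42 ]
 [ 0.169 -0.407]
 [ 0.203 -0.391]
 [ 0.237 -0.372]
 [ 0.268 -0.35 ]
 [ 0.298 -0.325]
 [ 0.325 -0.298]]
[0.0721569  0.15474098]
```

The bar is gripped (opening 8.2 mm, 39 N). I'll lift along the arc to about 30° and check.

Request:
drive_tool([
  {"translation":[0,0.005,-0.22],"angular":[0,0,0],"gripper":0},
  {"translation":[0,0.015,-0.22],"angular":[0,0,0],"gripper":0},
  {"translation":[0,0.06,-0.44],"angular":[0,0,0],"gripper":0},
  {"translation":[0,0.095,-0.43],"angular":[0,0,0],"gripper":0},
  {"translation":[0,0.13,-0.42],"angular":[0,0,0],"gripper":0},
  {"translation":[0,0.17,-0.41],"angular":[0,0,0],"gripper":0},
  {"translation":[0,0.2,-0.39],"angular":[0,0,0],"gripper":0},
  {"translation":[0,0,0],"angular":[0,0,0],"gripper":0},
])

```text
t: 10.68
tool_pos: [0.4964, -0.127, 0.2121]
tool_rot: [-2.116, -2.32, 0.006]
contact_force: [-13.5, -3.6, 4.2]
opening: 0.0082
grip_force: 39.3
```

```bash
python3 go.py
```

```text
t 10.68 pos [ 0.4964 -0.127   0.2121] toolx deg 95.3 tooly deg 5.3 z [-0.004 -0.002 -1.   ] q [-0.39 -0.21  1.89 -0.    1.46 -0.49] F [-13.5  -3.6   4.2] open 0.0082 grip 39.3
```

Request:
drive_tool([
  {"translation":[0,0.11,-0.19],"angular":[0,0,0],"gripper":0},
  {"translation":[0,0.21,-0.37],"angular":[0,0,0],"gripper":0},
  {"translation":[0,0.25,-0.35],"angular":[0,0,0],"gripper":0},
  {"translation":[0,0.3,-0.3],"angular":[0,0,0],"gripper":0},
  {"translation":[0,0.18,-0.14],"angular":[0,0,0],"gripper":0},
  {"translation":[0,0,0],"angular":[0,0,0],"gripper":0},
  {"translation":[0,0,0],"angular":[0,0,0],"gripper":0},
  {"translation":[0,0,0],"angular":[0,0,0],"gripper":0},
])

```text
t: 11.68
tool_pos: [0.539, -0.1231, 0.266]
tool_rot: [2.116, 2.32, -0.003]
contact_force: [-8.2, -2.4, 7.0]
opening: 0.0079
grip_force: 39.7
```

```bash
python3 go.py
python3 - <<'E'
from station import ctrl
from h import *
import pickle
d={}
for n in("top","side"): d[n]=ctrl.get_image(n)
pickle.dump(d,open("im2.pkl","wb"))
cv2.imwrite("pics/e.png",np.vstack([np.hstack([d[n]["color"][80:300,100:500] for n in d])])[:,:,::-1])
o=ctrl.get_obs(); g=o["tool_pos"]+np.array([0,0,ctrl.grip_point_offset]); x=np.array([.9959,.0905,0])
h=np.array([.670,-.110,.122]); v=g-h; print("angle by bar",np.degrees(np.arctan2(v[2],-v@x)),"r",np.hypot(v[2],v@x))
# lid plane normal from depth, blue pixels
for n,im in d.items():
    W=cloud(im); hs=cv2.cvtColor(im["color"],cv2.COLOR_RGB2HSV)
    m=(hs[...,0]>105)&(hs[...,0]<130)&(hs[...,1]>120)&(W[...,0]>.4)&(W[...,0]<.75)&(W[...,1]<0)&(W[...,1]>-.25)&(W[...,2]>.1)
    b=blobs(m,1)[0]; b=cv2.erode(b.astype(np.uint8),np.ones((3,3)))>0; P=W[b]; P=P[np.isfinite(P).all(1)]; c=np.median(P,0); s=np.linalg.svd(P-c,full_matrices=False); nn=s[2][2]; nn*=np.sign(nn[2]); print(n,len(P),c.round(3),"sv",s[1].round(3),"tilt",np.degrees(np.arccos(nn[2])).round(1),nn.round(2))
E
```

```text
t 11.68 pos [ 0.539  -0.1231  0.266 ] toolx deg 95.3 tooly deg 5.3 z [-0.    -0.002 -1.   ] q [-0.36 -0.14  1.74 -0.    1.54 -0.45] F [-8.2 -2.4  7. ] open 0.0079 grip 39.7
angle by bar 51.02546101817458 r 0.20929888590428145
top 1279 [ 0.616 -0.063  0.195] sv [1.574 0.793 0.116] tilt 48.7 [0.73 0.18 0.66]
side 993 [ 0.613 -0.078  0.203] sv [1.417 1.295 0.129] tilt 48.1 [0.74 0.1  0.67]
```

View pics/e.png

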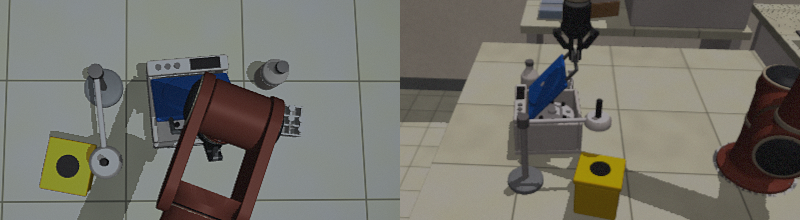

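The final picture shows the lid raised with the bar in the fingers. The lamp head is well left of the centrifuge, and the sharps box, rack and bottle are in place. Three measurements put the lid at 48–51°. The last rows held still, so I hand in.

```bash
python3 -c "
from station import ctrl
print(ctrl.finish_job())"
```

```text
the job is handed in; nothing more can be done
None
```

I handed the job in at about 11.7 s of the 51 s allowed: the lamp is swung aside, its pin about 0.20 m left of the centrifuge's middle plane; the lid is held still at about 49° (measured 48–51°) with the bar in the gripper at about 40 N; and the rack, bottle and sharps box look unmoved in the last pictures. The hand-in returned no verdict.

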